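# Wipe the housing lid clean and hold it open for the camera

## Robot

A 6-joint arm with a two-finger parallel gripper is mounted at the origin on the work surface. World frame = base frame: x ahead of the robot, y to its left, z up, the work surface at z = 0. Lengths are in m, angles in rad, forces in N, time in s.
With the tool pointing down it reaches from about 0.3 to 1 m from the base axis. Payload 5.1 kg.
Tool frame: the origin (TCP) lies between the finger pads, 19 mm behind the fingertips; this is the grasp point; z points along the fingers, y is the line along which they close (so a half turn about z gives the same grasp; the last joint's range is limited). The gripper opens to 95 mm and grips with 3 to 60 N. Pads are 20 mm wide; open, the fingers measure 119 mm over their backs; the gripper's body (75 mm by 180 mm) begins 59 mm behind the grasp point.
Start: joints at [-1.233, 0.124, 1.65, -0, 1.367, -0.083], TCP at [0.265, -0.593, 0.233] pointing down, gripper open.
Joint ranges: [-2.61, 2.61], [-1.02, 2.33], [0.03, 2.71], [-1.35, 4.49], [0.32, 2.68], [-2.91, 2.91]. Speed limits (rad/s): [2.57, 2.57, 3.14, 3.14, 3.14, 3.14].

## Interface

Orientations are given as a unit quaternion [x, y, z, w].
In Python, from plant import arm gives the robot as it stands. Calls block until the motion is done:
- arm.move_ptp(position, orientation): joint-space move of the TCP to a pose.
- arm.servo_line(position, orientation=None, speed=0.15): straight line of the TCP; orientation=None keeps the orientation; speed is the mean speed in m/s.
- arm.move_j(angles): joint-space move.
- arm.grip(opening, squeeze=None): opening from 0.0 (shut) to 1.0 (fully open); squeeze is the grip in N (None keeps the last); returns when the fingers have stopped.
- arm.hold(seconds).
- arm.ik(position, orientation): joint angles nearest the present ones, or None.
- arm.state(): the state.
- arm.grab_frame(name): name is "side" or "top"; returns a dict with "image" (400x640x3 uint8, red, green, blue), "z_map" (400x640 float32, m along the optical axis (not along the pixel's ray), 0 where there is no reading), "K" (3x3 intrinsics, pixels), "R" (3x3) and "t" (3): a world point X has camera coordinates R X + t. Camera axes: x right, y down, z forward; pixel columns grow to the right and rows downward; lengths in m; the calibration is good to about 2 mm. A picture is of the moment at which its call begins.
A pose or a line that the arm cannot do raises arm.PlanningError and nothing moves.
- arm.hand_in(): hands the job in; it is judged then, once.
Trained networks look in the newest picture that a camera, given by its name, has taken for a name from the list of things; names that differ only in an ending like _2 or _b are one class to them, and where a whole thing is asked for, a point or a joint stands for the part that bears it (a point fixed in the world has none). Each returns a list of dicts, best first, with "conf" (0 to 1); they miss things now and then, are a little off and sometimes report something else, mostly with a low value. They report only what shows in the picture. A call takes as long as a camera call.
- arm.cut_out(camera, target): "region" (400x640 bool, what is visible of it) and "xy" ([column, row] in pixels, amid what is visible of it).
- arm.tip_of(camera, target): "xy" ([column, row] in pixels: a listed point, or the origin of a listed thing).
The state is a dict: "time_s": time; "joint_positions": joint angles; "qvel": joint speeds; "effort": joint torques, N m; "eef_pos": TCP position; "tcp_rot": TCP orientation; "contact_force": force on the tool from outside, world axes, zero at the start; "torque": the same for the moment, N m; "width": opening from 0.0 (shut) to 1.0 (fully open); "gripper_force": force on a finger pad.
Only numpy, scipy, OpenCV 4.12 (cv2) and the standard library are available. Lean on these libraries where they do the work, as an engineer would, in place of code of your own. Each camera call takes 0.05 s, during which the arm holds its last target. There are 200 camera calls.

## Task

Brass chips lie on the shut lid of the grey laser housing: take the orange scraper, wipe all four chips off the lid into the white tray beside it without touching the sharp chips with the fingers, and stand the scraper upright back on its blue mat. Then lift the lid by its red handle to 40 degrees (give or take 5) so that the inspection camera can look in, and finish while still holding it there, because it springs shut when let go. Do not push the other optics on the bench about.

Things in the scene. Friction and masses are not known exactly. Their poses are not given: they have to be found in the camera images.
- housing: dark open-topped laser housing fixed to the bench, 200 (x) x 200 (y) x 70 mm high, with a grey hinged lid. Origin: centre of its underside; x axis from the hinge edge (towards the robot) to the handle edge (away from it), z up. The shut lid is 204 x 204 mm, its flat upper face 77 mm above the bench. The chips lie on it between x = -70 and +10 mm and y = -50 and +50 mm of this frame
- lid (a joint): opening angle of the lid in rad: 0 shut, 0.698 = 40 degrees, stop at 1.3. The lid (about 0.4 kg) has a spring and falls shut from every angle; 3 to 5 N at the handle lift and hold it
- lid_hinge (a point): middle of the lid's hinge line, 71 mm above the bench and 102 mm behind the housing's centre (-x of the housing); the hinge line is parallel to the housing's y axis. The far edge of the lid rises and swings towards the robot
- lid_handle (a point): middle of the red handle bar on the lid: round bar 10 mm thick, 100 mm long parallel to the housing's y axis, on two end posts. Lid shut: bar centre 112 mm above the bench, 68 mm ahead (+x) of the housing's centre, 35 mm above the lid's face. It is 170 mm along the lid from the hinge and 41 mm above it, and moves and turns with the lid
- tray: white open tray fixed against one side (+y or -y, varies) of the housing: 200 (x) x 90 (y) x 35 mm high, walls 3 mm; origin: centre of its underside; axes as the housing's
- scraper: scraper block standing on the blue mat, 0.16 kg: orange foot 110 (x) x 28 (y) x 22 mm high with a flat steel underside, black grip 60 (x) x 22 (y) mm rising from 22 to 63 mm above the underside; pinch the grip across y. Origin: centre of its underside, z up. Moved along the housing's y axis with its middle at housing x = -30 mm it covers all chips and clears the handle
- mat: blue mat fixed to the bench, 160 (x) x 100 (y) x 4 mm; origin: centre of its underside. The scraper stands on it at the start and belongs back on it
- chip1: loose brass chip, 16 x 11 x 7 mm, 10 g, lying on the lid at the start; origin: centre of its underside
- chip2: loose brass chip, 16 x 11 x 7 mm, 10 g, lying on the lid at the start; origin: centre of its underside
- chip3: loose brass chip, 16 x 11 x 7 mm, 10 g, lying on the lid at the start; origin: centre of its underside
- chip4: loose brass chip, 16 x 11 x 7 mm, 10 g, lying on the lid at the start; origin: centre of its underside
- meter: bystander: light grey power meter with a blue screen, fixed, 190 x 85 x 45 mm high, against the side of the housing that has no tray; origin: centre of its underside
- drivers: bystander: black rack with six red-handled hex drivers, fixed, 150 x 50 mm, up to 100 mm high; origin: centre of its underside
- mirror: bystander: loose mirror mount on a post, 103 mm high, foot 65 x 32 mm; origin: under its post
- lens: bystander: loose lens mount on a post, 98 mm high, foot 65 x 32 mm; origin: under its post
- jar: bystander: loose amber jar, 52 mm across, 60 mm high; origin: centre of its underside

How it is judged:
On the way, in this order (a step that is already met when the one before it is completed fails the run):
1. all four chips lie in the tray while the lid is still shut (x of chip1 in the frame of tray between -0.105 and 0.105 m and y of chip1 in the frame of tray between -0.05 and 0.05 m and z of each of chip1, chip2, chip3, chip4 in the frame of tray below 0.033 m and x of chip2 in the frame of tray between -0.105 and 0.105 m and y of chip2 in the frame of tray between -0.05 and 0.05 m and x of chip3 in the frame of tray between -0.105 and 0.105 m and y of chip3 in the frame of tray between -0.05 and 0.05 m and x of chip4 in the frame of tray between -0.105 and 0.105 m and y of chip4 in the frame of tray between -0.05 and 0.05 m and value of joint lid below 0.08 rad), for 0.2 s.
2. the scraper stands released on its mat, lid still shut (horizontal distance between scraper and mat below 0.05 m and angle between scraper's own z axis and vertical below 0.12 rad and height (world z) of scraper below 0.012 m and contact force between the fingers and scraper below 0.1 N and linear speed of scraper below 0.03 m/s and value of joint lid below 0.08 rad), for 0.2 s.
At the end, for the whole second after the job is handed in: The fingers hold the lid by its handle (contact above 1.5 N, TCP within 45 mm of the bar's middle) at 40 degrees give or take 5 (0.611 to 0.785 rad), still; all four chips lie in the tray; the scraper stands upright on the mat (centres within 50 mm), released (value of joint lid between 0.611 and 0.785 rad and velocity of joint lid between -0.1 and 0.1 rad/s and contact force between the fingers and housing above 1.5 N and distance between the grasp point and lid_handle below 0.045 m and x of chip1 in the frame of tray between -0.105 and 0.105 m and y of chip1 in the frame of tray between -0.05 and 0.05 m and z of each of chip1, chip2, chip3, chip4 in the frame of tray below 0.033 m and x of chip2 in the frame of tray between -0.105 and 0.105 m and y of chip2 in the frame of tray between -0.05 and 0.05 m and x of chip3 in the frame of tray between -0.105 and 0.105 m and y of chip3 in the frame of tray between -0.05 and 0.05 m and x of chip4 in the frame of tray between -0.105 and 0.105 m and y of chip4 in the frame of tray between -0.05 and 0.05 m and horizontal distance between scraper and mat below 0.05 m and angle between scraper's own z axis and vertical below 0.12 rad and height (world z) of scraper below 0.012 m and contact force between the fingers and scraper below 0.1 N and linear speed of scraper below 0.03 m/s); the arm keeps its last pose, push and grip.
It fails at once if the fingers touch a chip (contact force between the fingers and chip1 above 0.5 N or contact force between the fingers and chip2 above 0.5 N or contact force between the fingers and chip3 above 0.5 N or contact force between the fingers and chip4 above 0.5 N).
It fails at once if a loose bystander (mirror, lens, jar) is shifted by more than 15 mm (distance of any of mirror, lens, jar from where it was at the start of the episode above 0.015 m).
It also fails if it takes over 61 s, if anything falls off the work surface, if the arm or the gripper's body presses on something with over 40 N, if the wrist force passes 120 N, or if a joint passes its speed limit or range.

## Working session

There is one attempt and no reset: what is moved stays moved. The work goes in short steps, each a Python script; the robot and the scene stay as the last script left them, time stands still between calls to the robot, and variables do not carry over. Pictures are saved under pics/ and viewed, at most 10 in all, crops included, and the job is handed in when it is done.

```bash
mkdir -p pics; ls; cat > h.py <<'E'
import numpy as np, cv2
from plant import arm
def shot(cam,name=None):
    f=arm.grab_frame(cam)
    if name: cv2.imwrite('pics/'+name,f['image'][:,:,::-1])
    return f
def world(f,mask):
    v,u=np.nonzero(mask&(f['z_map']>0)); z=f['z_map'][v,u]
    p=np.linalg.inv(f['K'])@np.vstack([u,v,np.ones_like(u)])*z
    return (f['R'].T@(p-f['t'].reshape(3,1))).T
def ray(f,xy,h):
    d=f['R'].T@np.linalg.inv(f['K'])@np.array([*xy,1.]); c=-f['R'].T@np.ravel(f['t'])
    return c+d*(h-c[2])/d[2]
E
cat > a.py <<'E'
from h import *
F={c:shot(c,c+'0.png') for c in('top','side')}
for c in F:
    print(c,-F[c]['R'].T@np.ravel(F[c]['t']))
    for n in ['housing','lid_handle','lid_hinge','tray','scraper','mat','chip1','meter','drivers','mirror','lens','jar']:
        for d in arm.cut_out(c,n)[:5]:
            p=world(F[c],d['region'])
            if len(p)<5: continue
            t=p[p[:,2]>np.percentile(p[:,2],98)-.006]
            r=cv2.minAreaRect(t[:,:2].astype(np.float32))
            print(n,round(d['conf'],2),np.round(d['xy']),len(p),'med',np.median(p,0).round(3),'ztop',np.percentile(p[:,2],98).round(3),'rect',np.round(r[0],3),np.round(r[1],3),round(r[2],1))
        if n in('lid_handle','lid_hinge'): 
            for d in arm.tip_of(c,n)[:2]: print('  tip',n,d['conf'],d['xy'],ray(F[c],d['xy'],.112 if 'handle' in n else .071).round(3))
print(arm.state()['time_s'],arm.state()['tcp_rot'])
E
python3 a.py
```

```text
pics
top [0.3472371  0.00333272 0.93547426]
housing 0.61 [346. 180.] 7585 med [ 0.525 -0.045  0.077] ztop 0.115 rect [ 0.597 -0.053] [0.107 0.01 ] 83.2
lid_handle 0.8 [347. 177.] 7259 med [ 0.528 -0.045  0.078] ztop 0.115 rect [ 0.597 -0.053] [0.107 0.01 ] 83.2
  tip lid_handle 0.74 [354.2, 144.7] [ 0.596 -0.062  0.112]
  tip lid_handle 0.5 [406.0, 187.7] [ 0.495 -0.175  0.112]
lid_hinge 0.58 [346. 177.] 7310 med [ 0.528 -0.045  0.078] ztop 0.115 rect [ 0.597 -0.053] [0.107 0.01 ] 83.2
lid_hinge 0.16 [288. 177.] 2619 med [0.54  0.1   0.046] ztop 0.05 rect [0.546 0.099] [0.087 0.187] 83.3
  tip lid_hinge 0.97 [339.8, 220.6] [ 0.427 -0.027  0.071]
tray 0.73 [408. 186.] 2771 med [ 0.513 -0.2    0.004] ztop 0.036 rect [ 0.511 -0.197] [0.082 0.201] 81.9
scraper 0.94 [478. 180.] 822 med [ 0.518 -0.362  0.029] ztop 0.07 rect [ 0.522 -0.367] [0.059 0.022] 15.4
mat 0.9 [465. 199.] 1580 med [ 0.491 -0.349  0.005] ztop 0.008 rect [ 0.51  -0.365] [0.16 0.1 ] 10.1
mat 0.42 [349. 176.] 7356 med [ 0.527 -0.046  0.078] ztop 0.115 rect [ 0.597 -0.053] [0.107 0.01 ] 83.2
drivers 0.74 [189. 196.] 1433 
[... 1339 characters left out ...]
8 0.011] 83.2
mat 0.57 [340. 140.] 580 med [ 0.488 -0.339  0.004] ztop 0.007 rect [ 0.509 -0.362] [0.16  0.105] 11.9
meter 0.44 [336. 128.] 550 med [ 0.518 -0.359  0.028] ztop 0.068 rect [ 0.52  -0.366] [0.057 0.025] 13.8
drivers 0.84 [258. 338.] 3126 med [0.489 0.355 0.03 ] ztop 0.096 rect [0.529 0.345] [0.014 0.06 ] 84.6
lens 0.7 [278. 135.] 289 med [ 0.69  -0.289  0.021] ztop 0.097 rect [ 0.695 -0.288] [0.01  0.021] 16.9
lens 0.44 [303. 181.] 4326 med [ 0.524 -0.028  0.077] ztop 0.114 rect [ 0.595 -0.052] [0.108 0.011] 83.2
jar 0.88 [399. 146.] 360 med [ 0.308 -0.294  0.038] ztop 0.062 rect [ 0.309 -0.309] [0.04  0.044] 6.5
1.5 [9.77951498e-01 2.08832150e-01 1.55944228e-05 5.68569404e-06]
```

```bash
cat > b.py <<'E'
from h import *
for c in('top','side'):
    f=shot(c)
    m=np.ones(f['z_map'].shape,bool); p=world(f,m)
    def rect(lo,hi,zl,zh,n):
        q=p[(p[:,0]>lo[0])&(p[:,0]<hi[0])&(p[:,1]>lo[1])&(p[:,1]<hi[1])&(p[:,2]>zl)&(p[:,2]<zh)]
        r=cv2.minAreaRect(q[:,:2].astype(np.float32)); print(c,n,len(q),np.round(r[0],4),np.round(r[1],3),round(r[2],1),np.median(q[:,2]).round(4))
    rect((.3,-.2),(.7,.08),.070,.0800,'lid'); rect((.3,-.2),(.7,.08),.108,.12,'bar')
    rect((.3,-.45),(.7,-.3),.058,.075,'grip'); rect((.3,-.45),(.65,-.3),.0175,.028,'foot')
    rect((.3,-.45),(.65,-.3),.002,.028,'mat+foot')
    rect((.3,-.26),(.65,-.15),.030,.04,'traywall')
    q=p[(p[:,2]>.0818)&(p[:,2]<.09)&(p[:,0]>.4)&(p[:,0]<.58)&(p[:,1]>-.15)&(p[:,1]<.06)]; print(q[:60:3].round(3).tolist())
    if c=='top': print(arm.cut_out(c,'chip1').__len__(),[ (d['conf'],d['xy'],ray(f,d['xy'],.084).round(3)) for d in arm.cut_out(c,'chip1')])
E
python3 b.py
```

```text
top lid 6787 [ 0.5259 -0.0448] [0.204 0.212] 83.1 0.0774
top bar 206 [ 0.5968 -0.0533] [0.107 0.011] 83.3 0.1161
top grip 469 [ 0.5006 -0.3426] [0.084 0.398] 89.9 0.0653
top foot 283 [ 0.4504 -0.3563] [0.071 0.254] 80.3 0.0259
top mat+foot 3026 [ 0.475 -0.375] [0.15 0.35] 90.0 0.004
top traywall 241 [ 0.5108 -0.1986] [0.08  0.202] 85.4 0.0348
[[0.567, 0.026, 0.082], [0.542, 0.003, 0.083], [0.532, 0.001, 0.085], [0.53, 0.005, 0.084], [0.528, 0.005, 0.085], [0.528, -0.001, 0.084], [0.525, 0.003, 0.084], [0.525, -0.004, 0.083], [0.523, 0.001, 0.084], [0.523, -0.006, 0.085], [0.521, 0.001, 0.084], [0.519, -0.064, 0.088], [0.52, -0.071, 0.083], [0.518, -0.066, 0.082], [0.517, -0.136, 0.082], [0.515, -0.068, 0.085], [0.513, -0.068, 0.082], [0.51, -0.064, 0.086], [0.51, -0.07, 0.086], [0.507, -0.07, 0.085]]
1 [(0.21, [348.8, 176.1], array([ 0.529, -0.05 ,  0.084]))]
side lid 4137 [ 0.5246 -0.0444] [0.208 0.213] 83.2 0.077
side bar 134 [ 0.5948 -0.0513] [0.107 0.009] 82.8 0.1153
side grip 176 [ 0.4977 -0.3419] [0.082 0.395] 89.9 0.0639
side foot 165 [ 0.4497 -0.3581] [0.075 0.254] 81.4 0.0248
side mat+foot 952 [ 0.475  -0.3754] [0.146 0.349] 89.7 0.0048
side traywall 161 [ 0.5026 -0.2174] [0.069 0.208] 71.7 0.0338
[[0.469, -0.087, 0.082], [0.461, -0.087, 0.083], [0.512, -0.069, 0.084], [0.504, -0.069, 0.086], [0.465, -0.081, 0.084], [0.518, -0.063, 0.085], [0.508, -0.066, 0.084], [0.466, -0.075, 0.085], [0.459, -0.077, 0.085], [0.513, -0.063, 0.082], [0.505, -0.063, 0.084], [0.458, -0.073, 0.085], [0.527, -0.007, 0.082], [0.532, 0.0, 0.084], [0.525, -0.003, 0.083], [0.518, -0.004, 0.084], [0.526, 0.003, 0.084], [0.518, 0.003, 0.086], [0.527, 0.008, 0.085], [0.521, 0.004, 0.084]]
```

View pics/top0.png

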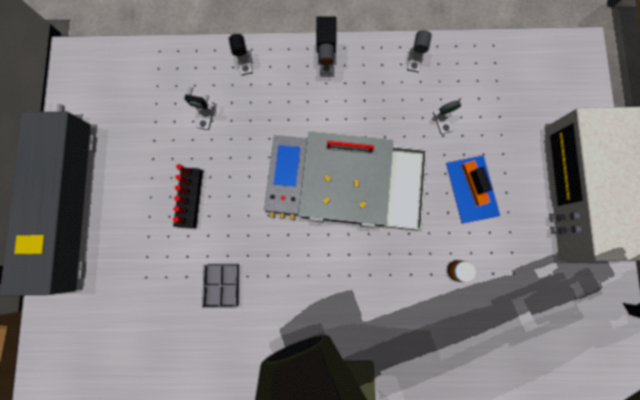

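View pics/side0.png

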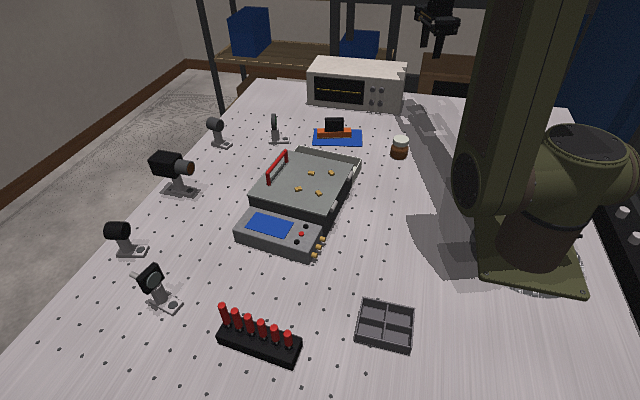

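```bash
cat >> h.py <<'E'
from scipy.spatial.transform import Rotation as Ro
YAW=np.radians(-6.9); C=np.array([.526,-.0445,0])
H=lambda x,y,z: C+Ro.from_euler('z',YAW).apply([x,y,z])
down=lambda deg: (Ro.from_euler('z',deg,degrees=True)*Ro.from_euler('x',180,degrees=True)).as_quat()
def st(s=''):
    a=arm.state(); print(s,round(a['time_s'],2),'p',np.round(a['eef_pos'],4),'F',np.round(a['contact_force'],1),'w',round(a['width'],3),'gf',np.round(a['gripper_force'],1)); return a
E
cat > c.py <<'E'
from h import *
for a in range(0,45,10):   # feasibility of the lid arc
    g=np.radians(a); q=(Ro.from_euler('z',YAW)*Ro.from_euler('y',-g)*Ro.from_euler('z',90,degrees=True)*Ro.from_euler('x',180,degrees=True)).as_quat()
    p=H(-.102+.170*np.cos(g)-.041*np.sin(g),0,.071+.170*np.sin(g)+.041*np.cos(g)); print(a,p.round(3),arm.ik(p,q))
S=np.array([.5205,-.3662]); q=down(14.6)
arm.grip(.6)
arm.move_ptp([*S,.16],q); st('above')
arm.servo_line([*S,.051],speed=.08); st('at')
arm.grip(0,40); st('gripped')
arm.servo_line([*S,.20]); st('lifted')
shot('top','lift_t.png'); f=shot('side','lift_s.png'); st()
E
python3 c.py; python3 -c "
import cv2,numpy as np
cv2.imwrite('pics/lift.png',cv2.resize(cv2.imread('pics/lift_s.png')[50:250,220:480],None,fx=2.5,fy=2.5))"
```

```text
0 [ 0.594 -0.053  0.112] [-1.78589399e-01  1.11241040e-01  1.87720636e+00 -4.44089210e-16
  1.15314525e+00 -5.81616811e-02]
10 [ 0.584 -0.052  0.141] [-0.18478745 -0.0407111   1.98848989  0.0131096   1.01967336 -0.07024965]
20 [ 0.569 -0.05   0.168] [-0.1929868  -0.19973153  2.10631376  0.03199037  0.88704113 -0.08840995]
30 [ 0.551 -0.047  0.192] [-0.20390721 -0.36705496  2.23005783  0.0607189   0.75742101 -0.11648191]
40 [ 0.528 -0.045  0.212] [-0.21862895 -0.54542974  2.35955235  0.10652737  0.63442691 -0.16123887]
above 3.84 p [ 0.5202 -0.3671  0.1604] F [-0.7  0.5 -0.9] w 0.6 gf 0.0
at 5.36 p [ 0.5209 -0.3666  0.0518] F [ 0.2 -0.2 -0.5] w 0.6 gf 0.0
gripped 6.02 p [ 0.5207 -0.3664  0.0512] F [ 0.8 -1.3 -0.1] w 0.223 gf 40.0
lifted 7.16 p [ 0.5198 -0.3657  0.1984] F [ 0.7  0.7 -1. ] w 0.23 gf 40.0
 7.26 p [ 0.5199 -0.3657  0.1982] F [-0.4 -0.2 -0.7] w 0.228 gf 40.0
```

View pics/lift.png

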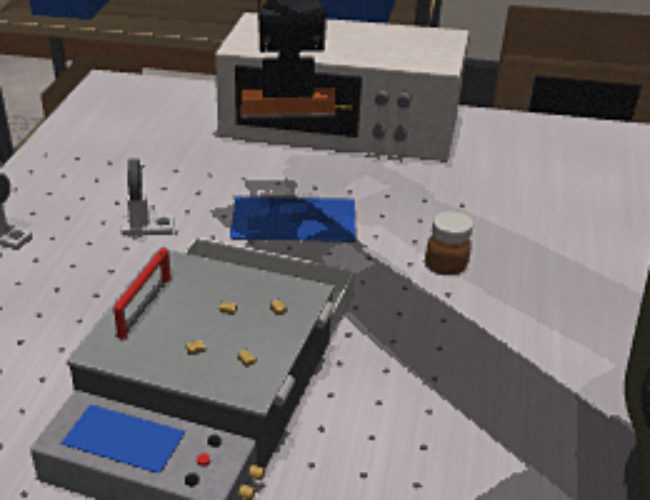

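The scraper hangs level in the fingers at about (290,100) in the crop; the four chips are untouched on the lid at (190–280, 300–360). I'll set it down on the lid beyond the chips.

```bash
cat > d.py <<'E'
from h import *
f=shot('top'); im=f['image'].astype(int)
m=(im[:,:,2]>100)&(im[:,:,2]-im[:,:,0]>50)
p=world(f,m); p=p[(p[:,1]<-.25)&(p[:,2]<.02)]; r=cv2.minAreaRect(p[:,:2].astype(np.float32)); print('mat',len(p),r)
q=down(np.degrees(YAW))
arm.move_ptp(H(-.03,.078,.20),q); st('over')
arm.servo_line(H(-.03,.078,.130),speed=.1); arm.hold(.2)
F=lambda: np.mean([ (arm.hold(.02),arm.state()['contact_force'][2])[1] for _ in range(8)])
f0=F(); print('f0',f0)
for z in np.arange(.1275,.119,-.001):
    arm.servo_line(H(-.03,.078,z),speed=.02); f1=F(); print(round(z,4),round(f1-f0,2))
    if f1-f0>2.5: break
st()
shot('top','on_t.png'); shot('side','on_s.png')
a,b=[cv2.resize(cv2.imread(f'pics/on_{k}.png')[100:280,220:440],None,fx=1.8,fy=1.8) for k in 'ts']
cv2.imwrite('pics/on.png',np.hstack([a,b]))
E
python3 d.py
```

```text
mat 1332 ((0.5096544623374939, -0.36462414264678955), (0.1605561524629593, 0.09765113890171051), 11.625835418701172)
over 8.8 p [0.5059 0.036  0.2001] F [ 0.6  0.3 -1.4] w 0.232 gf 40.0
f0 -1.5150312728232158
0.1275 0.34
0.1265 0.11
0.1255 0.34
0.1245 0.01
0.1235 4.07
 11.93 p [0.5058 0.0365 0.124 ] F [-0.7  0.2  3.1] w 0.231 gf 40.0
```

View pics/on.png

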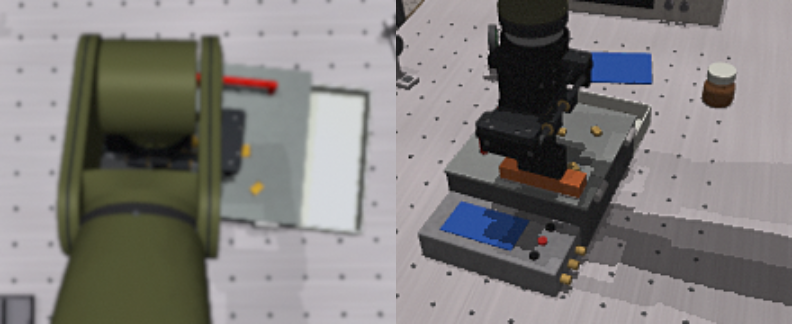

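The scraper stands on the lid on the +y side of all chips (right half, about (545,175)); contact at the expected height. Sweep.

```bash
cat > e.py <<'E'
from h import *
arm.servo_line(H(-.03,-.07,.1240),speed=.05); st('mid')
arm.servo_line(H(-.03,-.122,.1242),speed=.035); st('end')
arm.hold(.2); arm.servo_line(H(-.03,-.122,.20),speed=.1)
M=[.5097,-.3646]; q=down(11.6)
arm.move_ptp([*M,.20],q); st()
f=shot('top','sw_t.png'); shot('side','sw_s.png')
a,b=[cv2.resize(cv2.imread(f'pics/sw_{k}.png')[80:280,240:480],None,fx=1.65,fy=1.65) for k in 'ts']
cv2.imwrite('pics/sw.png',np.hstack([a,b]))
E
python3 e.py
```

```text
mid 15.13 p [ 0.4878 -0.1103  0.124 ] F [0.8 3.1 4.9] w 0.228 gf 40.0
end 16.77 p [ 0.4815 -0.1619  0.1241] F [ 0.5 -0.4 -0.9] w 0.223 gf 40.0
 18.71 p [ 0.5094 -0.3637  0.199 ] F [-1.1  0.  -1.6] w 0.23 gf 40.0
```

View pics/sw.png

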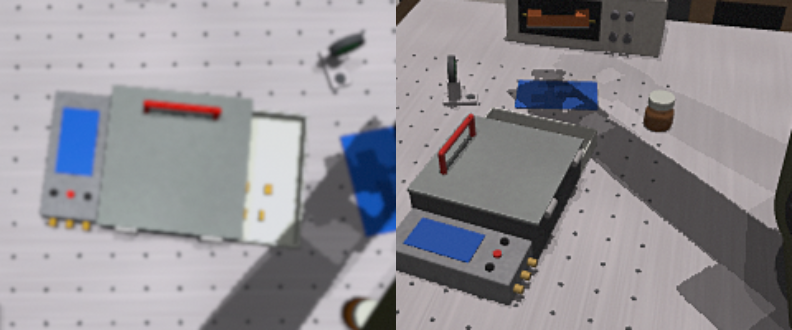

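The lid is clear and four chips lie in the tray (left crop around (248–268, 188–216)). Put the scraper back.

```bash
cat > g.py <<'E'
from h import *
M=[.5097,-.3646]
arm.servo_line([*M,.060],speed=.12); arm.servo_line([*M,.0515],speed=.03); arm.hold(.2); st('down')
arm.grip(.6); st('open')
arm.servo_line([*M,.20],speed=.12)
q=down(np.degrees(YAW)+90)
arm.move_ptp(H(.068,0,.20),q); st('over bar')
f=shot('top','pl_t.png'); shot('side','pl_s.png')
for c in ('top','side'):
    f=shot(c); p=world(f,np.ones((400,640),bool)); p=p[(np.abs(p[:,0]-.51)<.08)&(np.abs(p[:,1]+.365)<.06)]
    for lo,hi in((.058,.075),(.02,.03)):
        g=p[(p[:,2]>lo)&(p[:,2]<hi)]; print(c,cv2.minAreaRect(g[:,:2].astype(np.float32)),np.median(g[:,2]))
a,b=[cv2.resize(cv2.imread(f'pics/pl_{k}.png')[90:240,220:500],None,fx=1.4,fy=1.4) for k in 'ts']
cv2.imwrite('pics/pl.png',np.hstack([a,b]))
E
python3 g.py
```

```text
down 20.76 p [ 0.5096 -0.3645  0.0514] F [-0.3 -0.4 -1.3] w 0.228 gf 40.0
open 21.55 p [ 0.5097 -0.3646  0.0515] F [ 0.3  0.2 -0.1] w 0.6 gf 0.0
over bar 24.17 p [ 0.5935 -0.0534  0.1998] F [-0.6  0.7  0.8] w 0.6 gf 0.0
top ((0.5106149315834045, -0.36429837346076965), (0.05993029475212097, 0.02324730157852173), 12.190800666809082) 0.06694071123485305
top ((0.5106971263885498, -0.3645675480365753), (0.10987691581249237, 0.029444487765431404), 11.919052124023438) 0.02628108332433878
side ((0.5098230838775635, -0.3617934286594391), (0.057079557329416275, 0.02496146596968174), 11.566118240356445) 0.06664324432053861
side ((0.5085321068763733, -0.3610367774963379), (0.10974147915840149, 0.030234050005674362), 13.658832550048828) 0.025965886368004926
```

View pics/pl.png

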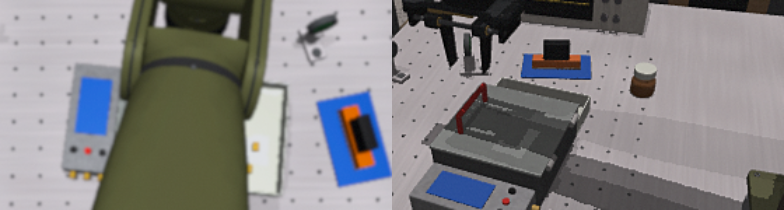

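The scraper stands upright, centred on the mat (right crop (557,58)). Now grip the bar and lift along the arc.

```bash
sed -i 's/C=np.array(\[.526/C=np.array([.5272/' h.py; cat >> h.py <<'E'
def lidpose(deg):
    g=np.radians(deg); q=(Ro.from_euler('z',YAW)*Ro.from_euler('y',-g)*Ro.from_euler('z',90,degrees=True)*Ro.from_euler('x',180,degrees=True)).as_quat()
    return H(-.102+.170*np.cos(g)-.041*np.sin(g),0,.071+.170*np.sin(g)+.041*np.cos(g)),q
E
cat > l.py <<'E'
from h import *
p,q=lidpose(0)
arm.servo_line(p+[0,0,.04],q,speed=.1); arm.servo_line(p,q,speed=.06); st('at bar')
arm.grip(0,40); st('gripped')
for d in range(5,41,5):
    arm.servo_line(*lidpose(d),speed=.05); a=st(d)
    if np.linalg.norm(a['contact_force'])>40 or a['width']<.04: print('stop'); break
arm.hold(.3); a=st('end'); print(Ro.from_quat(a['tcp_rot']).as_matrix()[:,2])
shot('top','li_t.png'); f=shot('side','li_s.png')
p=world(f,np.ones((400,640),bool)); h=Ro.from_euler('z',-YAW).apply(p-C)
im=f['image'].reshape(-1,3)[(f['z_map']>0).ravel()].astype(int)
red=(im[:,0]>90)&(im[:,1]<50)&(im[:,2]<60)&(h[:,2]>.1)&(np.abs(h[:,0])<.15)&(np.abs(h[:,1])<.07)
print('red',red.sum(),np.median(h[red],0))
L=(np.abs(h[:,1])<.1)&(h[:,0]>-.1)&(h[:,0]<.08)&(h[:,2]>.085); s=h[L]
sat=im[L].max(1)-im[L].min(1)<25; s=s[sat]
best=max(np.arange(20,60,.5),key=lambda g:(np.abs(-(s[:,0]+.102)*np.sin(np.radians(g))+(s[:,2]-.071)*np.cos(np.radians(g))-.006)<.003).sum()); print('lid angle',best)
a,b=[cv2.resize(cv2.imread(f'pics/li_{k}.png')[60:260,220:500],None,fx=1.4,fy=1.4) for k in 'ts']
cv2.imwrite('pics/li.png',np.hstack([a,b]))
E
python3 l.py
```

```text
at bar 25.82 p [ 0.5949 -0.0527  0.1122] F [-0.3  0.2 -0.2] w 0.599 gf 0.0
gripped 26.65 p [ 0.5963 -0.0529  0.1126] F [ 6.   0.1 -1.2] w 0.096 gf 40.0
5 27.11 p [ 0.5918 -0.0524  0.1278] F [ 6.4 -0.7 -1.5] w 0.095 gf 40.0
10 27.57 p [ 0.5863 -0.0517  0.142 ] F [ 5.8 -1.2  0.1] w 0.09 gf 40.0
15 28.02 p [ 0.5795 -0.0508  0.1558] F [ 5.2  0.3 -1.7] w 0.095 gf 40.0
20 28.48 p [ 0.5715 -0.0499  0.1689] F [ 6.3 -0.3  0.1] w 0.093 gf 40.0
25 28.94 p [ 0.5625 -0.0488  0.1812] F [ 5.5 -0.7  0.2] w 0.094 gf 40.0
30 29.4 p [ 0.5524 -0.0476  0.1927] F [ 6.1 -0.1  0.8] w 0.095 gf 40.0
35 29.86 p [ 0.5413 -0.0463  0.2032] F [ 5.2 -0.5  1.1] w 0.092 gf 40.0
40 30.32 p [ 0.5295 -0.0449  0.2127] F [ 5.2 -0.3  2.1] w 0.095 gf 40.0
end 30.62 p [ 0.5297 -0.0449  0.2126] F [ 5.3 -0.6  1.1] w 0.097 gf 40.0
[ 0.63830839 -0.07735729 -0.76588397]
red 54 [0.00175989 0.04909958 0.21507156]
lid angle 40.0
```

View pics/li.png

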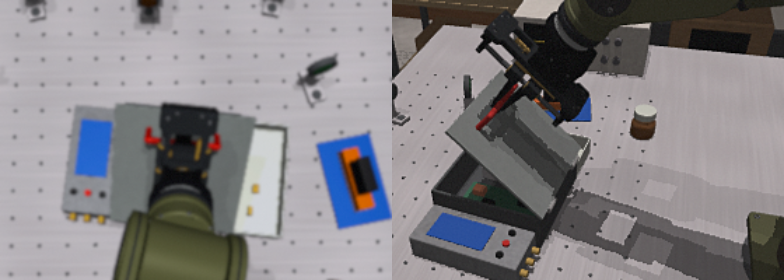

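The lid is open with the handle in the fingers (right crop (500,100)), the fitted angle is 40°, and the scraper stands on its mat. In the top crop, chips show in the tray at (250–256, 188–210). I'm handing in.

```bash
python3 -c "
from h import *
print(arm.hand_in())"
```

```text
the job is handed in; nothing more can be done
None
```

I wiped all four chips into the tray, stood the scraper back upright on its mat, and handed in still holding the lid by its handle at a measured 40°; no verdict came back from the hand-in.

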